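# Clamp the shears and index the honing carriage one hole along the stone

### The arm

A 7-joint arm with a two-finger parallel gripper is mounted at the origin on a cart in front of the work surface, level with it; the furniture and walls round the work are solid. World frame = base frame: x ahead of the robot, y to its left, z up, the work surface at z = 0. Lengths are in m, angles in rad, forces in N, time in s.
With the tool pointing down it reaches from about 0.4 to 0.875 m from the base axis. Payload 19.3 kg.
Tool frame: the origin (TCP) lies on the centre line of the jaws, within the pads' length; the fingertips stand ahead of it and the grasp point (between the pads) lies 11 mm behind it (finger_overhang is the z of the fingertips in the tool frame, in m); z points along the fingers, y is the line along which they close (so a half turn about z gives the same grasp; the last joint's range is limited). The gripper opens to 85 mm and grips with 20 to 120 N. Pads are 22 mm wide; open, the fingers measure 114 mm over their backs; the gripper's body (76 mm by 85 mm) begins 54 mm behind the grasp point. The pads swing forward as they close: fully open they stand 13 mm farther back than shut.
Start: joints at [1.19, 0.521, -0.036, 1.599, 0.021, 1.021, -0.113], TCP at [0.191, -0.595, 0.239] pointing down, gripper open.
Joint ranges: [-2.91, 2.91], [-0.3, 2.13], [-1.5, 1.42], [0.17, 2.43], [-1.26, 4.41], [0.16, 1.93], [-2.52, 2.52]. Speed limits (rad/s): [1.89, 1.89, 2.39, 2.39, 3.01, 3.01, 3.01].

### API

Orientations are given as a unit quaternion [w, x, y, z].
In Python, from rig import * gives the robot as it stands.
- The arm moves only by the shell command python3 -m creep 'ROWS'. ROWS is JSON, a list of rows, each an object with "translation": the shift along the tool's x, y, z scaled (see below), a list of three; "turn": the turn about the tool's z scaled (see below); "hand": the opening, from -1 (shut) to 1 (fully open). In form: [{"translation": [dx, dy, dz], "turn": turn, "hand": hand}, ...]. A call has exactly 10 rows; each row is the pose to reach, as a shift and turn from the pose commanded when the call began, along the tool's axes at that moment, turning the shorter way round; what a row does not reach only later rows make up. The controller multiplies each number of a shift by 0.5 m and each number of a turn by pi rad. A row lasts 1/12 s, in which the tool goes at most 41.7 mm and 7.16 degrees, less where a joint would pass 70% of its speed; a pose out of reach is approached as far as the arm can. A call with a number of a shift or a turn outside -1 to 1 is refused whole. A call with a gripper value outside its range is refused whole. The fingers move at their own pace and stop on an object; the grip force is fixed at half the most. Time passes only in rows, so rows that repeat a pose let the fingers close, or fill a call up. It gives the time, the measured TCP pose, the force, the opening and the grip force at its end, in the units of the state.
- sense(): the state, without advancing time (a new reading comes with each control period).
- get_image(name): name is "side" or "top"; returns the picture (400x640x3 uint8, red, green, blue); there is no depth.
- camera_params(name): a dict with "fx", "fy", "cx", "cy" (pixels), "eye" and "attitude" of the camera in the world. Camera axes: x right, y up, looking along -z (the intrinsics and any distortion apply to the point x, -y, -z); pixel columns grow to the right and rows downward; lengths in m; the calibration is good to about 2 mm. A picture is of the moment at which its call begins. camera_params takes no time and is no camera call.
- sign_off(): hands the job in; it is judged then, once.
The state is a dict: "time_s": time; "joint_pos": joint angles; "joint_velocities": joint speeds; "tau": joint torques, N m; "ee_pos": TCP position; "orientation": TCP orientation; "contact_force": force on the tool from outside, world axes, zero at the start; "wrist_torque": the same for the moment, N m; "grip_width": finger opening in m; "grip_force": force on a finger pad.
Only numpy, scipy, OpenCV 4.12 (cv2) and the standard library are available. Lean on these libraries where they do the work, as an engineer would, in place of code of your own. Each camera call takes 0.05 s, during which the arm holds its last target. There are 200 camera calls.

### The job

The shears in the honing jig are to move on to the next station along the stone. First press the sprung clamp lever on the carriage down until its catch snaps over it and holds it, so that the shears are clamped. Then pull the index plunger's knob up, slide the carriage one hole to the left, let the pin into that hole, and finish still gripping the knob and bearing down on it firmly, so that the pin stays fully home while the side screw is tightened; leave the other things on and around the jig where they are.

Things in the scene. Friction and masses are not known exactly. Their poses are not given: they have to be found in the camera images.
- jig: Honing jig fixed to the bench: grey base plate 206 x 440 x 6 mm on 4 mm feet, a steel bar between end brackets, a stone behind it. Origin: underside of the plate, under the bar's middle; x across the bar away from the robot, y along it to the left, z up (yaw up to 0.22). On the bar at the start, at jig x 0, in jig y: knob -66 mm, catch -20 to -35, shears +30, lever hinge +74.
- carriage (a joint): Slide of the carriage along the bar, m: 0 at the start, grows to the left (jig +y). The holes of the bar are 50 mm apart, so the next hole to the left is at +0.050. Friction about 2.5 N. The pin (8 mm, round end) has 1 mm of play in its 10 mm hole.
- plunger (a joint): Lift of the index plunger, m: 0 = knob seated on its barrel and pin 10 mm deep in a hole; the pin leaves the hole at 0.010; upper stop at 0.014. The spring pushes it down with 4 N at 0 and 6 N at 0.014, so bear down with 5 to 15 N of your own at the end. Lowered between two holes the pin rests on the bar (about 0.010) and the knob stays up.
- clamp_lever (a joint): Angle of the clamp lever, rad: 0 = raised (its spring holds it there), grows as the thumb pad is pressed down. The catch snaps over it at about 0.36, so press right down to the hard stop at 0.385; let go, it then rests under the catch at about 0.35. The press needs about 7 N at the pad for the snap, 9 N at the stop.
- catch (a joint): Angle of the sprung catch, rad: 0 = upright, closed; the lever's tongue pushes it aside to about 0.35 on the way down and it snaps back to 0 over the tongue.
- knob_top (a point): Centre of the top face of the plunger's knob: black, knurled, round, 25 mm across and 26 mm tall, standing on a hexagonal barrel on the carriage; its top is 98 mm above the bench when seated. Free to be gripped from above across the bar (fingers along jig x).
- thumb_pad (a point): Centre of the top of the lever's thumb pad, a rubber pad 22 mm (jig x) by 28 mm (jig y), 74 mm to the right of the lever's hinge. Raised, its top is 125 mm above the bench, at jig y +12 mm; held by the catch, 101 mm, at jig y 0; at the hard stop, 98 mm. The catch, 15 mm and more to the right of the lowered pad, reaches up to 98 mm: press on the pad only.
- hole_start (a point): Mouth of the bar hole in which the pin stands at the start, on the bar's top face (38 mm above the bench), under the knob.
- hole_next (a point): Mouth of the next hole to the left, 50 mm along jig +y from hole_start, on the bar's top face. It is under the carriage, out of sight.
- shears: Plain steel hair shears, 245 x 76 x 8 mm, lying loose on the carriage's table (top 60 mm above the bench) under the lever's rubber shoe, rings towards the robot, blades over the stone. Origin: under the middle of its length; x axis along the blades.
- oil_dropper: White dropper bottle, 31 mm across, 89 mm tall, standing on the right front of the base plate; a bystander. Origin: centre of its underside.
- small_loupe: Small folding loupe, 36 x 30 x 16 mm, on the left front of the base plate; a bystander. Origin: centre of its underside.
- spare_shears: Shears with black rings, 191 x 80 x 8 mm, lying on the bench left of the jig; a bystander. Origin: under its middle.
- parts_case: Red parts case, 68 x 105 x 36 mm, right of the jig; a bystander. Origin: under its middle.

How it is judged:
By the outcome, as a careful person would: the job done as asked, in the order asked, and still so for the second after the job is handed in, while the arm keeps its last pose, push and grip.
It also fails if it takes over 42 s, if anything falls off the work surface, if the arm or the gripper's body presses on something with over 40 N, if the wrist force passes 120 N, or if a joint passes its speed limit or range.

## Working session

There is one attempt and no reset: what is moved stays moved. The work goes in short steps, Python scripts to look and compute and a shell command to move; the robot and the scene stay as the last step left them, time stands still between calls to the robot, and variables do not carry over. Pictures are saved under pics/ and viewed, at most 10 in all, crops included, and the job is handed in when it is done.

```bash
mkdir -p pics; ls
python3 - <<'E'
from rig import *
import cv2
for n in ("side","top"):
    im=get_image(n); cv2.imwrite(f"pics/{n}0.png",im[...,::-1]); print(n,camera_params(n))
s=sense(); print({k:s[k] for k in("time_s","ee_pos","orientation","contact_force","grip_width")})
try: print(finger_overhang)
except Exception as e: print(e)
E
```

```text
pics
side {'fx': 361.6961125483061, 'fy': 361.6961125483061, 'cx': 322.16292338263304, 'cy': 198.2084710387467, 'eye': array([ 0.44033695, -0.90522023,  0.62851669]), 'attitude': array([ 0.85845819,  0.51225123, -0.013268  , -0.02172955])}
top {'fx': 514.137898394232, 'fy': 514.137898394232, 'cx': 322.9745343173002, 'cy': 199.70994258805885, 'eye': array([ 0.22593841, -0.04306262,  1.59732033]), 'attitude': array([-0.70289929, -0.0886652 ,  0.0422043 ,  0.70447844])}
{'time_s': 0.1, 'ee_pos': array([ 0.19102687, -0.59479654,  0.23880214]), 'orientation': array([-4.80525062e-04,  9.87947332e-01,  1.54789617e-01, -1.14983868e-04]), 'contact_force': array([-1.00891647, -0.62692605, -1.24823577]), 'grip_width': 0.08548830150810029}
0.008
```

View pics/side0.png

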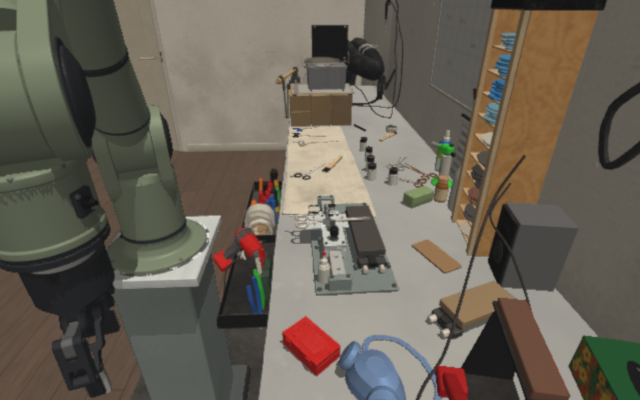

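View pics/top0.png

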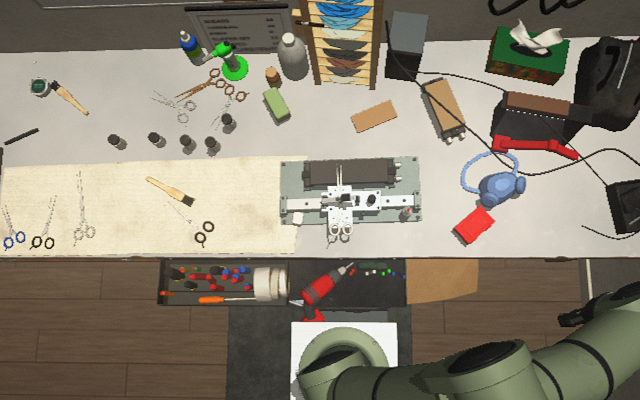

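The side view shows the jig around (350,245), with the knob at about (334,232). In the top view the jig spans (280–422,155–225), with the knob near (371,200) and the lever and pad around (350,200). I'll enlarge both.

Run:
```python
import cv2
a=cv2.imread("pics/side0.png")[185:300,280:410]; b=cv2.imread("pics/top0.png")[150:250,275:430]
cv2.imwrite("pics/sc.png",cv2.resize(a,None,fx=5,fy=5,interpolation=cv2.INTER_CUBIC)); cv2.imwrite("pics/tc.png",cv2.resize(b,None,fx=5,fy=5,interpolation=cv2.INTER_CUBIC))
```

```text
(no output)
```

View pics/sc.png

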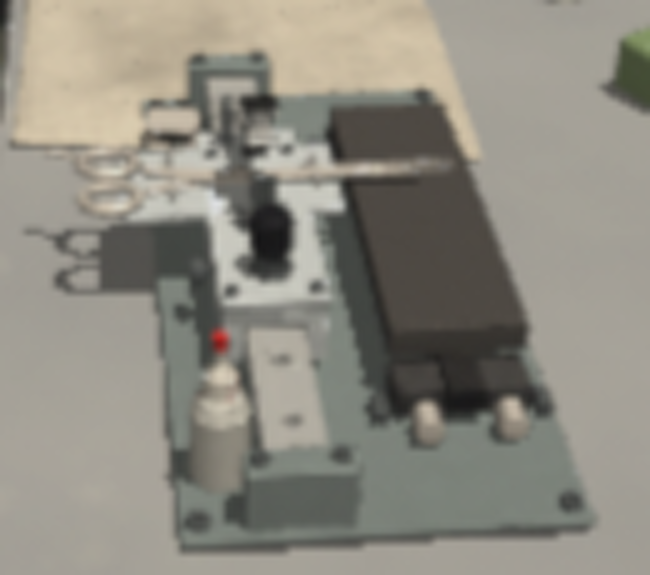

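View pics/tc.png

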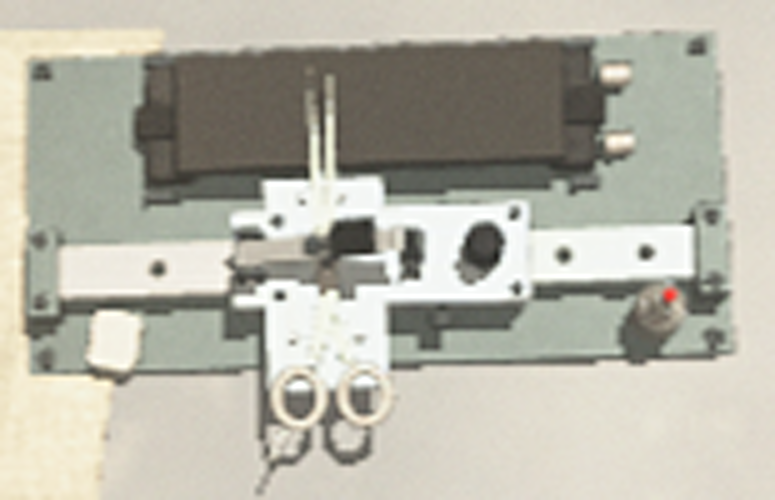

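The side crop shows the knob at (270,232), which is full-image (334,231). The top crop shows the knob at (485,243), i.e. (372,198.6), the dark pad at (353,237), i.e. (345.6,197.4), and the plate corners. Next I'll measure these and cross-check between the views.

```bash
cat > h.py <<'E'
from rig import *
import numpy as np, cv2
from scipy.spatial.transform import Rotation as R
def cam(n):
    c=camera_params(n); return c,R.from_quat(np.roll(c["attitude"],-1)).as_matrix()
def ray(n,p):
    c,M=cam(n); d=M@np.array([(p[0]-c["cx"])/c["fx"],-(p[1]-c["cy"])/c["fy"],-1]); return c["eye"],d/np.linalg.norm(d)
def onz(n,p,z):
    e,d=ray(n,p); return e+d*(z-e[2])/d[2]
def tri(a,b):
    (e,d),(f,g)=ray("side",a),ray("top",b)
    s=np.linalg.lstsq(np.c_[d,-g],f-e,rcond=None)[0]; P,Q=e+d*s[0],f+g*s[1]
    return (P+Q)/2,np.linalg.norm(P-Q)
def proj(n,P):
    c,M=cam(n); q=M.T@(np.asarray(P)-c["eye"]); return np.array([c["cx"]-c["fx"]*q[0]/q[2],c["cy"]+c["fy"]*q[1]/q[2]])
E
python3 - <<'E'
from h import *
np.set_printoptions(precision=4,suppress=True)
t=lambda x,y:(275+(x+.5)/5-.5,150+(y+.5)/5-.5)
C=[onz("top",t(*p),.010) for p in [(28,60),(30,373),(735,353),(716,31)]]
print(np.array(C))
ya=((C[0]-C[3])+(C[1]-C[2])); yaw=np.arctan2(-ya[0],ya[1]); print("yaw",yaw)
# bar holes at z .038 for bar line
H=[onz("top",t(*p),.038) for p in [(158,268),(564,254),(646,252)]]; print("holes",np.array(H)); d=H[0]-H[2]; print("yaw bar",np.arctan2(-d[0],d[1]),np.linalg.norm(d[:2]), np.linalg.norm((H[1]-H[2])[:2]))
for n in("side","top"):
    im=cv2.imread(f"pics/{n}0.png").astype(int); g=(im.max(2)<45).astype(np.uint8)
    x0,y0,x1,y1={"side":(315,195,360,250),"top":(335,185,385,210)}[n]
    k,l,s,c=cv2.connectedComponentsWithStats(g[y0:y1,x0:x1])
    for i in range(1,k):
        if s[i,4]>5: print(n,s[i]+[x0,y0,0,0,0],c[i]+[x0,y0])
yv=np.array([-np.sin(yaw),np.cos(yaw),0]); O=H[0]*0
h0=H[1]; 
# bar line point: knob at hole 
u=np.array(yv); L=np.mean(H,0)
kt=onz("top",t(487,240),.098); print("knob top z.098",kt, "side proj",proj("side",kt))
pd=onz("top",t(353,236),.125); print("pad z.125",pd,"side proj",proj("side",pd), "sep along",(pd-kt)@u)
for q in(kt,pd): print("off bar",(q-L)@np.array([np.cos(yaw),np.sin(yaw),0]))
E
```

```text
[[ 0.6498  0.2006  0.01  ]
 [ 0.4471  0.1954  0.01  ]
 [ 0.4573 -0.2428  0.01  ]
 [ 0.6628 -0.2373  0.01  ]]
yaw 0.026391088634630543
holes [[ 0.5084  0.1126  0.038 ]
 [ 0.5151 -0.1374  0.038 ]
 [ 0.5159 -0.1873  0.038 ]]
yaw bar 0.025188866692335162 0.2999647963756526 0.04990746938244763
side [330 226   8  12  69] [333.3768 231.3623]
knob top z.098 [ 0.5128 -0.0887  0.098 ] side proj [333.4958 227.1799]
pad z.125 [ 0.5106 -0.0101  0.125 ] side proj [330.735  204.1654] sep along 0.07860528315788365
off bar -0.000834691020916208
off bar -0.0008727211890494926
```

Bar holes, plate and knob all agree. hole_start is about (0.5138,-0.0874) and the yaw is 0.0255. The two-view check also fits: the knob top projects to side (333.5,227), where the dark blob starts at row 226. I'm moving towards a point above the pad with the fingers shut.

```bash
cat >> h.py <<'E'
def go(P,yaw=.0255):
    s=sense(); q=R.from_quat(np.roll(s["orientation"],-1)); M=q.as_matrix()
    d=M.T@(np.asarray(P)-s["ee_pos"])/.5
    w=np.arctan2(M[1,1],M[0,1]); e=(w-yaw+np.pi/2)%np.pi-np.pi/2
    print("shift",d.round(4),"turn",round(e/np.pi,4),"tilt",M[:,2].round(4))
E
python3 -m creep '[{"translation":[0.05,-0.05,0],"turn":-0.03,"hand":-1},{"translation":[0.1,-0.1,0],"turn":-0.06,"hand":-1},{"translation":[0.15,-0.15,0],"turn":-0.1,"hand":-1},{"translation":[0.2,-0.2,0],"turn":-0.13,"hand":-1},{"translation":[0.25,-0.25,0],"turn":-0.16,"hand":-1},{"translation":[0.3,-0.3,0],"turn":-0.2,"hand":-1},{"translation":[0.35,-0.34,0],"turn":-0.23,"hand":-1},{"translation":[0.4,-0.38,0],"turn":-0.26,"hand":-1},{"translation":[0.45,-0.43,0],"turn":-0.3,"hand":-1},{"translation":[0.49,-0.47,0],"turn":-0.33,"hand":-1}]'
python3 -c "
from h import *
go([.5112,-.0105,.20])
print(tri((331.9,204),(345.5,197.1)),tri((333.5,226.5),(372.1,197.7)),sense()['joint_pos'])"
```

```text
time_s: 0.93
ee_pos: [0.3533, -0.2941, 0.2393]
orientation: [-0.0, 0.779, 0.627, 0.0]
contact_force: [1.1, -1.2, 0.4]
grip_width: 0.0001
grip_force: 0.0
shift [0.6217 0.187  0.0787] turn -0.0768 tilt [-0.e+00  2.e-04 -1.e+00]
(array([ 0.51180976, -0.01091262,  0.12547174]), np.float64(0.004244197744024361)) (array([ 0.51237143, -0.08888527,  0.10023542]), np.float64(0.0006909968798780237)) [ 0.88846945  0.27896444 -0.38917582  2.00223195  0.1351486   0.88492701
  0.21128896]
```

```bash
python3 -m creep '[{"translation":[0.07,0.02,0],"turn":-0.02,"hand":-1},{"translation":[0.14,0.04,0],"turn":-0.04,"hand":-1},{"translation":[0.21,0.06,0.01],"turn":-0.06,"hand":-1},{"translation":[0.28,0.08,0.02],"turn":-0.077,"hand":-1},{"translation":[0.35,0.105,0.03],"turn":-0.077,"hand":-1},{"translation":[0.42,0.13,0.04],"turn":-0.077,"hand":-1},{"translation":[0.49,0.15,0.05],"turn":-0.077,"hand":-1},{"translation":[0.55,0.17,0.06],"turn":-0.077,"hand":-1},{"translation":[0.6,0.18,0.07],"turn":-0.077,"hand":-1},{"translation":[0.62,0.187,0.079],"turn":-0.077,"hand":-1}]'
python3 -c "
from h import *
go([.512,-.0115,.14]);go([.512,-.0185,.104])"
```

```text
time_s: 1.77
ee_pos: [0.5132, -0.011, 0.1994]
orientation: [-0.001, 0.699, 0.715, 0.001]
contact_force: [1.0, 0.9, -0.2]
grip_width: 0.0002
grip_force: 0.0
shift [-0.0011 -0.0024  0.1187] turn -0.0011 tilt [ 1.0e-04  1.5e-03 -1.0e+00]
shift [-0.0152 -0.0027  0.1907] turn -0.0011 tilt [ 1.0e-04  1.5e-03 -1.0e+00]
```

```bash
python3 -m creep '[{"translation":[0,-0.002,0.03],"turn":0,"hand":-1},{"translation":[0,-0.002,0.06],"turn":0,"hand":-1},{"translation":[0,-0.002,0.09],"turn":0,"hand":-1},{"translation":[0,-0.002,0.11],"turn":0,"hand":-1},{"translation":[0,-0.002,0.125],"turn":0,"hand":-1},{"translation":[0,-0.002,0.135],"turn":0,"hand":-1},{"translation":[-0.002,-0.002,0.142],"turn":0,"hand":-1},{"translation":[-0.004,-0.002,0.149],"turn":0,"hand":-1},{"translation":[-0.006,-0.002,0.156],"turn":0,"hand":-1},{"translation":[-0.008,-0.002,0.16],"turn":0,"hand":-1}]'
python3 -c "
from h import *
go([.512,-.0185,.104]); cv2.imwrite('pics/s1.png',cv2.resize(get_image('side')[160:290,270:420,::-1],None,fx=4,fy=4,interpolation=2))"
```

```text
time_s: 2.6
ee_pos: [0.5117, -0.0191, 0.1198]
orientation: [0.0, 0.701, 0.714, 0.0]
contact_force: [0.5, -0.4, 3.7]
grip_width: -0.0002
grip_force: 2.1
shift [0.0011 0.0006 0.0316] turn -0.0023 tilt [ 7.e-04 -1.e-04 -1.e+00]
```

View pics/s1.png

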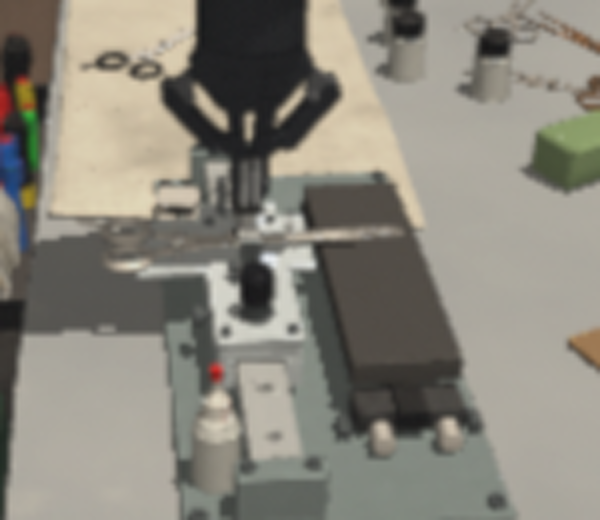

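The picture shows the shut fingers on the pad at about (250,195), with the knob at (257,285) and everything else undisturbed. I'll press on to the stop.

```bash
python3 -m creep '[{"translation":[0,0,0.005],"turn":0,"hand":-1},{"translation":[0,0,0.01],"turn":0,"hand":-1},{"translation":[0,0,0.015],"turn":0,"hand":-1},{"translation":[0,0,0.02],"turn":0,"hand":-1},{"translation":[0,0,0.024],"turn":0,"hand":-1},{"translation":[0,0,0.028],"turn":0,"hand":-1},{"translation":[0,0,0.031],"turn":0,"hand":-1},{"translation":[0,0,0.034],"turn":0,"hand":-1},{"translation":[0,0,0.034],"turn":0,"hand":-1},{"translation":[0,0,0.034],"turn":0,"hand":-1}]'
```

```text
time_s: 3.48
ee_pos: [0.5122, -0.0202, 0.1047]
orientation: [0.002, 0.701, 0.713, -0.0]
contact_force: [-9.2, -9.7, 42.9]
grip_width: 0.0001
grip_force: 21.7
```

It's at the hard stop. I'll lift off and look.

```bash
python3 -m creep '[{"translation":[0,0,-0.01],"turn":0,"hand":-1},{"translation":[0,0,-0.02],"turn":0,"hand":-1},{"translation":[0,0,-0.03],"turn":0,"hand":-1},{"translation":[0,0,-0.05],"turn":0,"hand":-1},{"translation":[0,0,-0.08],"turn":0,"hand":-1},{"translation":[0,0,-0.11],"turn":0,"hand":-1},{"translation":[0,0,-0.14],"turn":0,"hand":-0.5},{"translation":[0,0,-0.17],"turn":0,"hand":0},{"translation":[0,0,-0.2],"turn":0,"hand":1},{"translation":[0,0,-0.21],"turn":0,"hand":1}]'
python3 -c "
from h import *
go([.5132,-.088,.14])
a=cv2.resize(get_image('side')[190:280,290:390,::-1],None,fx=6,fy=6,interpolation=2)
cv2.imwrite('pics/s2.png',a);cv2.imwrite('pics/t2.png',get_image('top')[...,::-1])"
```

```text
time_s: 4.32
ee_pos: [0.512, -0.0186, 0.2101]
orientation: [0.001, 0.7, 0.714, 0.001]
contact_force: [1.3, 0.7, 0.5]
grip_width: 0.0478
grip_force: 0.0
shift [-0.1389 -0.0006  0.1402] turn -0.0021 tilt [ 2.3e-03  1.0e-04 -1.0e+00]
```

View pics/s2.png

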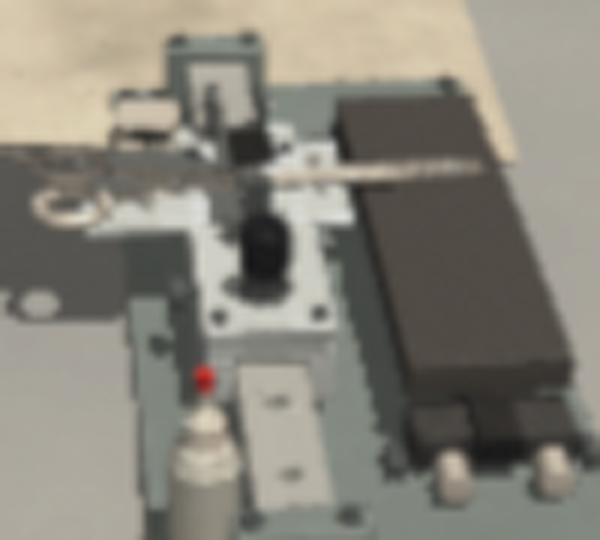

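The pad (crop (248,145), full-image (331,214)) now sits lower than before (about row 205), next to the catch. I'll check this numerically against the held position while moving over the knob.

```bash
python3 -m creep '[{"translation":[-0.02,0,0],"turn":0,"hand":0.4},{"translation":[-0.05,0,0],"turn":0,"hand":0.4},{"translation":[-0.08,0,0],"turn":0,"hand":0.4},{"translation":[-0.11,0,0],"turn":0,"hand":0.4},{"translation":[-0.13,0,0],"turn":-0.002,"hand":0.4},{"translation":[-0.139,0,0.02],"turn":-0.002,"hand":0.4},{"translation":[-0.139,0,0.05],"turn":-0.002,"hand":0.4},{"translation":[-0.139,0,0.08],"turn":-0.002,"hand":0.4},{"translation":[-0.139,0,0.1],"turn":-0.002,"hand":0.4},{"translation":[-0.139,0,0.1],"turn":-0.002,"hand":0.4}]'
python3 -c "
from h import *
go([.5132,-.088,.085])
for n in('side','top'): print(n,*[proj(n,p).round(1) for p in ([.5118,-.0105,.125],[.512,-.0214,.101])])
im=get_image('side').astype(int); top=cv2.imread('pics/t2.png').astype(int); old=cv2.imread('pics/side0.png').astype(int)
for m,(x0,y0,x1,y1) in((old,(324,198,342,225)),(im,(324,198,342,225)),(cv2.imread('pics/top0.png').astype(int),(338,190,352,204)),(top,(338,190,360,204))):
    g=(m[y0:y1,x0:x1].max(2)<60).astype(np.uint8); k,l,s,c=cv2.connectedComponentsWithStats(g)
    print([(s[i].tolist(),(c[i]+[x0,y0]).round(1).tolist()) for i in range(1,k) if s[i,4]>8])
"
```

```text
time_s: 5.25
ee_pos: [0.5114, -0.0881, 0.1551]
orientation: [-0.002, 0.698, 0.716, -0.001]
contact_force: [-0.3, -0.1, -0.2]
grip_width: 0.0597
grip_force: 0.0
shift [-0.      0.0042  0.1402] turn -0.0001 tilt [-3.9e-03  9.0e-04 -1.0e+00]
side [331.2 204.2] [331.4 213.4]
top [345.3 196.4] [349.2 197.9]
[([5, 6, 6, 3, 13], [331.5, 205.2])]
[([4, 14, 7, 5, 26], [331.1, 214.2])]
[]
[]
```

The pad's side blob is at row 214.2. The held position predicts 213.4, and the raised pad showed the same 1 px offset, so it is latched. I'll descend and grip the knob.

```bash
python3 -m creep '[{"translation":[0,0.003,0.03],"turn":0,"hand":0.4},{"translation":[0,0.003,0.06],"turn":0,"hand":0.4},{"translation":[0,0.003,0.09],"turn":0,"hand":0.4},{"translation":[0,0.003,0.115],"turn":0,"hand":0.4},{"translation":[0,0.003,0.13],"turn":0,"hand":0.4},{"translation":[0,0.003,0.14],"turn":0,"hand":0.4},{"translation":[0,0.003,0.14],"turn":0,"hand":0.4},{"translation":[0,0.003,0.14],"turn":0,"hand":0},{"translation":[0,0.003,0.14],"turn":0,"hand":-1},{"translation":[0,0.003,0.14],"turn":0,"hand":-1}]'
python3 -m creep '[{"translation":[0,0,0],"turn":0,"hand":-1},{"translation":[0,0,0],"turn":0,"hand":-1},{"translation":[0,0,0],"turn":0,"hand":-1},{"translation":[0,0,0],"turn":0,"hand":-1},{"translation":[0,0,0],"turn":0,"hand":-1},{"translation":[0,0,0],"turn":0,"hand":-1},{"translation":[0,0,0],"turn":0,"hand":-1},{"translation":[0,0,0],"turn":0,"hand":-1},{"translation":[0,0,0],"turn":0,"hand":-1},{"translation":[0,0,0],"turn":0,"hand":-1}]'
```

```text
time_s: 6.13
ee_pos: [0.5137, -0.0885, 0.0884]
orientation: [-0.0, 0.698, 0.716, -0.001]
contact_force: [-41.1, 0.5, 38.0]
grip_width: 0.0245
grip_force: 21.6
time_s: 6.97
ee_pos: [0.5131, -0.0885, 0.0887]
orientation: [-0.0, 0.698, 0.716, -0.001]
contact_force: [-13.3, 0.6, 21.7]
grip_width: 0.023
grip_force: 57.8
```

Gripped at 23 mm wide. Next I'll lift the knob.

```bash
python3 -m creep '[{"translation":[0,-0.001,-0.004],"turn":0,"hand":-1},{"translation":[0,-0.001,-0.008],"turn":0,"hand":-1},{"translation":[0,-0.001,-0.012],"turn":0,"hand":-1},{"translation":[0,-0.001,-0.016],"turn":0,"hand":-1},{"translation":[0,-0.001,-0.02],"turn":0,"hand":-1},{"translation":[0,-0.001,-0.023],"turn":0,"hand":-1},{"translation":[0,-0.001,-0.026],"turn":0,"hand":-1},{"translation":[0,-0.001,-0.028],"turn":0,"hand":-1},{"translation":[0,-0.001,-0.028],"turn":0,"hand":-1},{"translation":[0,-0.001,-0.028],"turn":0,"hand":-1}]'
```

```text
time_s: 7.8
ee_pos: [0.513, -0.0885, 0.1016]
orientation: [-0.001, 0.698, 0.716, -0.001]
contact_force: [-6.3, -0.6, -5.4]
grip_width: 0.0226
grip_force: 59.1
```

```bash
python3 -m creep '[{"translation":[0.005,0,0],"turn":0,"hand":-1},{"translation":[0.018,0,0],"turn":0,"hand":-1},{"translation":[0.031,0,0],"turn":0,"hand":-1},{"translation":[0.044,0,0],"turn":0,"hand":-1},{"translation":[0.057,0,0],"turn":0,"hand":-1},{"translation":[0.07,0,0],"turn":0,"hand":-1},{"translation":[0.083,0,0],"turn":0,"hand":-1},{"translation":[0.093,0,0],"turn":0,"hand":-1},{"translation":[0.1,0,0],"turn":0,"hand":-1},{"translation":[0.1,0,0],"turn":0,"hand":-1}]'
python3 -c "
from h import *
go([.5132-.0013,-.0385,.1016]);s=sense();print(s['ee_pos'],s['contact_force'])"
```

```text
time_s: 8.63
ee_pos: [0.5116, -0.0377, 0.1016]
orientation: [-0.001, 0.698, 0.716, -0.001]
contact_force: [-6.9, 3.3, -5.6]
grip_width: 0.0228
grip_force: 59.1
shift [-0.0016  0.0006 -0.    ] turn 0.0 tilt [-0.0018  0.     -1.    ]
[ 0.51159882 -0.03769213  0.10158823] [-6.85168709  3.31399543 -5.57536607]
```

```bash
python3 -m creep '[{"translation":[-0.001,0,0],"turn":0,"hand":-1},{"translation":[-0.002,0,0],"turn":0,"hand":-1},{"translation":[-0.002,0,0.003],"turn":0,"hand":-1},{"translation":[-0.002,0,0.006],"turn":0,"hand":-1},{"translation":[-0.002,0,0.009],"turn":0,"hand":-1},{"translation":[-0.002,0,0.012],"turn":0,"hand":-1},{"translation":[-0.002,0,0.015],"turn":0,"hand":-1},{"translation":[-0.002,0,0.018],"turn":0,"hand":-1},{"translation":[-0.002,0,0.02],"turn":0,"hand":-1},{"translation":[-0.002,0,0.02],"turn":0,"hand":-1}]'
```

```text
time_s: 9.47
ee_pos: [0.5116, -0.0391, 0.0914]
orientation: [-0.001, 0.698, 0.716, -0.001]
contact_force: [-6.6, 1.6, -4.6]
grip_width: 0.0228
grip_force: 59.2
```

The pin is entering the hole: lift is 2.7 mm with only the spring force on it. I'll seat it and bear down.

```bash
python3 -m creep '[{"translation":[0,0,0.001],"turn":0,"hand":-1},{"translation":[0,0,0.002],"turn":0,"hand":-1},{"translation":[0,0,0.003],"turn":0,"hand":-1},{"translation":[0,0,0.004],"turn":0,"hand":-1},{"translation":[0,0,0.005],"turn":0,"hand":-1},{"translation":[0,0,0.0055],"turn":0,"hand":-1},{"translation":[0,0,0.006],"turn":0,"hand":-1},{"translation":[0,0,0.006],"turn":0,"hand":-1},{"translation":[0,0,0.006],"turn":0,"hand":-1},{"translation":[0,0,0.006],"turn":0,"hand":-1}]'
```

```text
time_s: 10.3
ee_pos: [0.5117, -0.039, 0.0889]
orientation: [-0.001, 0.698, 0.716, -0.001]
contact_force: [-9.1, 2.3, 4.2]
grip_width: 0.0224
grip_force: 59.9
```

```bash
python3 -m creep '[{"translation":[0,0,0.0004],"turn":0,"hand":-1},{"translation":[0,0,0.0008],"turn":0,"hand":-1},{"translation":[0,0,0.0008],"turn":0,"hand":-1},{"translation":[0,0,0.0008],"turn":0,"hand":-1},{"translation":[0,0,0.0008],"turn":0,"hand":-1},{"translation":[0,0,0.0008],"turn":0,"hand":-1},{"translation":[0,0,0.0008],"turn":0,"hand":-1},{"translation":[0,0,0.0008],"turn":0,"hand":-1},{"translation":[0,0,0.0008],"turn":0,"hand":-1},{"translation":[0,0,0.0008],"turn":0,"hand":-1}]'
python3 -c "
from h import *
a=[cv2.resize(get_image(n)[y:y+90,x:x+100,::-1],None,fx=4,fy=4,interpolation=2) for n,x,y in(('side',290,190),('top',290,150))]
cv2.imwrite('pics/f.png',np.hstack(a))
print([sense()['contact_force'].round(1) for _ in range(1)],sense()['ee_pos'])"
```

```text
time_s: 11.13
ee_pos: [0.5117, -0.0391, 0.0888]
orientation: [-0.0, 0.698, 0.716, -0.001]
contact_force: [-12.5, 1.8, 12.4]
grip_width: 0.0229
grip_force: 60.7
[array([-11.4,   2.1,  12. ])] [ 0.51168118 -0.03909684  0.08882096]
```

View pics/f.png

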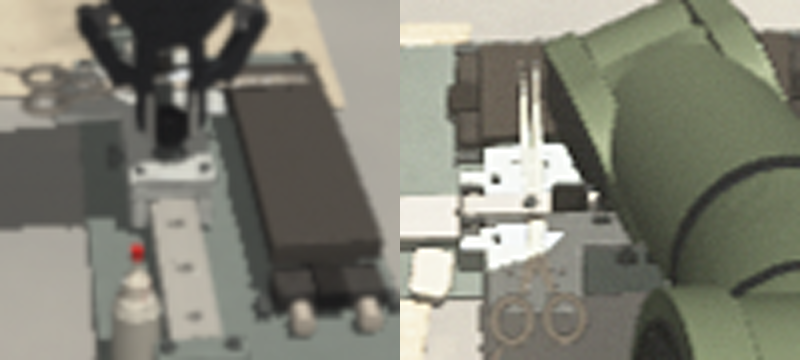

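The picture shows the knob gripped at (172,125) and seated. A third bar hole is now exposed on the right, at (175,222). The pad sits in its latched place at top-crop (570,197), which is 17 px (50 mm) left of before. The downward push is 12 N and the seated height is unchanged, so I'm handing in.

```bash
python3 -c "
from rig import *
print(sign_off())"
```

```text
the job is handed in; nothing more can be done
None
```

I handed the job in at about 11 s: the lever is held under its catch and the carriage is one hole to the left. The pin is fully home, with the knob still gripped and pressed down at about 12 N. While pressing the lever to its stop, the fingertips briefly reached about 43 N on the thumb pad. I took the 40 N limit to apply only to the arm and the gripper's body.

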